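Close up the insect rearing tubs

ROBOT

A 7-joint arm with a two-finger parallel gripper is mounted at the origin on the work surface. World frame = base frame: x ahead of the robot, y to its left, z up, the work surface at z = 0. Lengths are in mm, angles in rad, forces in N, time in s.
With the tool pointing down it reaches from about 425 to 950 mm from the base axis. Payload 4.7 kg.
Tool frame: the origin (TCP) lies at the very end of the fingers, on their centre line; the grasp point (between the pads) lies arm.hold_point_z behind it (arm.hold_point_z is the distance from the TCP to the grasp point, in mm); z points along the fingers, y is the line along which they close (so a half turn about z gives the same grasp; the last joint's range is limited). The gripper opens to 85 mm and grips with 20 to 120 N. Pads are 22 mm wide; open, the fingers measure 114 mm over their backs; the gripper's body (76 mm by 85 mm) begins 54 mm behind the grasp point. The pads swing forward as they close: fully open they stand 13 mm farther back than shut.
Start: joints at [-1.37, 0.469, -0.049, 1.532, 0.024, 1.141, -0.082], TCP at [153.71, 657.283, 231.335] pointing down, gripper open.
Joint ranges: [-2.59, 2.59], [-0.33, 1.99], [-1.39, 1.29], [0.1, 2.45], [-1.04, 4.18], [0.21, 1.99], [-2.66, 2.66]. Speed limits (rad/s): [2.57, 2.57, 3.14, 3.14, 3.14, 3.14, 3.14].

INTERFACE

Orientations are given as a rotation vector (axis times angle).
In Python, from plant import arm gives the robot as it stands.
- The arm moves only by the tool jog_arm, never from a script. Its argument "series" is a list of rows, each a list of 5 numbers: the opening, from -1 (shut) to 1 (fully open), then the shift along the tool's x, y, z in cm, then the turn about the tool's z in degrees. A call has 1 to 8 rows; each row shifts and turns the commanded pose from where the row before left it, along the tool's axes as they then stand; what a row does not reach is not made up. A row lasts 1/10 s, in which the tool goes at most 50 mm and 8.59 degrees, less where a joint would pass 70% of its speed; a pose out of reach is approached as far as the arm can. A call is refused whole if a number of a shift passes 5 or a number of a turn 8.59, either way. A call with a gripper value outside its range is refused whole. The fingers move at their own pace and stop on an object; "newtons" is the grip in N (left out, the last holds). Time passes only in rows, so rows that do not move let the fingers close. It gives the time, the measured TCP pose, the force, the opening and the grip force at its end, in the units of the state.
- arm.state(): the state, without advancing time (a new reading comes with each control period).
- arm.grab_frame(name): name is "side" or "top" or "wrist"; returns (picture, depth): 384x512x3 uint8, blue, green, red; 384x512 float32, mm along the optical axis (not along the pixel's ray), 0 where there is no reading.
- arm.camera_info(name): a dict with "mtx" (3x3 intrinsics, pixels), "k1" (the pictures are not rectified: a ray, as slopes to the right and down, at radius r is drawn at 1 + k1 r^2 times it, then the intrinsics apply), "R" (3x3) and "t" (3): a world point X has camera coordinates R X + t. Camera axes: x right, y down, z forward; pixel columns grow to the right and rows downward; lengths in mm; the calibration is good to about 2 mm. A picture is of the moment at which its call begins: read the wrist's pose just before it. camera_info takes no time and is no camera call; for the wrist camera it gives the pose at the moment of the call.
- arm.finish_job(): hands the job in; it is judged then, once.
Trained networks look in the newest picture that a camera, given by its name, has taken for a name from the list of things; names that differ only in an ending like _2 or _b are one class to them, and where a whole thing is asked for, a point or a joint stands for the part that bears it (a point fixed in the world has none). Each returns a list of dicts, best first, with "conf" (0 to 1); they miss things now and then, are a little off and sometimes report something else, mostly with a low value. They report only what shows in the picture. A call takes as long as a camera call. They do not tell look-alikes from the thing itself.
- arm.search_frame(target, camera): "position" ([column, row] in pixels, amid what is visible of it).
- arm.trace(target, camera): "mask" (384x512 bool, what is visible of it) and "position" ([column, row] in pixels, amid what is visible of it).
- arm.pinpoint(target, camera): "position" ([column, row] in pixels: a listed point, or the origin of a listed thing).
The state is a dict: "time": time; "joints": joint angles; "dq": joint speeds; "joint_efforts": joint torques, N m; "tool_pos": TCP position; "eef_rot": TCP orientation; "ft_force": force on the tool from outside, world axes, zero at the start; "wrist_torque": the same for the moment, N m; "grip_width": finger opening in mm; "grasp_force": force on a finger pad.
Only numpy, scipy, OpenCV 4.12 (cv2) and the standard library are available. Lean on these libraries where they do the work, as an engineer would, in place of code of your own. Each camera call takes 0.05 s, during which the arm holds its last target. There are 200 camera calls.

TASK

Close the three rearing tubs after feeding. Stack the white tier with the blue rim on the blue oblong tub, its wide yellow-marked lug in the wide notch at the tub's yellow mark, so that it sits flush all round, and then put the blue oblong lid on it; put the orange square lid on the square tub and the green round lid on the round tub, every lid fully seated and level. Leave the shaker bottle and the little vial standing where they are.

Things in the scene. Friction and masses are not known exactly. Their poses are not given: they have to be found in the camera images.
- round_tub: Open round white tub, green rim, cork floor. mm: outer diameter 92, mouth diameter 81. Rim 55 high, walls 5, stuck to the bench. Origin: centre of underside, z up.
- square_tub: Open square white tub, orange rim, cork floor. mm: outside 88 x 88, mouth 78 x 78. Rim 55 high, walls 5, stuck to the bench. Origin: centre of underside, z up. x, y square to its sides.
- oblong_tub: Open oblong white tub, blue rim, cork floor. mm: outside 116 (x) by 70 (y), mouth 106 x 60. Rim 55 high, walls 5, stuck to the bench. Origin: centre of underside, z up. A notch 12 deep in the middle of each end's rim: 28 wide at +x, 16 wide at -x. A yellow block outside the +x end, 10 proud, under the notch, marks the wide one.
- tier: White tray, blue rim; mm: 116 (x) by 70 (y), mouth 106 x 60. Origin: centre of lowest face, z up. Walls z 9 (rests on tub rim) to 41, floor z 13. Grip grey mid bar across y: 12 thick in x, top z 31, 47 free each side. Under it a 98 x 46 plug and end lugs, 9 deep: +x 22 wide, yellow, with yellow tab 8 proud; -x 10 wide. Fits with +x at the tub's +x, 3 play; seated, origin 46 over tub's. 120 g.
- oblong_lid: Blue oblong lid for the tier. mm: plate 122 (x) by 76 (y), z 7 to 11; white plug 94 x 48 under it, 7 deep, 6 play a side in the mouth. Either way round. Loose, 60-70 g. Grip the upright stub on its centre, diameter 26, z 11 to 37. Origin: centre of plug underside, on the bench at the start, z up; seated, 7 below the rim.
- square_lid: Orange square lid. mm: plate 94 x 94, z 7 to 11; white plug 66 x 66 under it, 7 deep, 6 play a side in the mouth; x, y square to its sides. Any quarter turn. Loose, 60-70 g. Grip the upright stub on its centre, diameter 26, z 11 to 37. Origin: centre of plug underside, on the bench at the start, z up; seated, 7 below the rim.
- round_lid: Green round lid. mm: plate diameter 98, z 7 to 11; white plug diameter 68 under it, 7 deep, 6 play a side in the mouth. Any yaw. Loose, 60-70 g. Grip the upright stub on its centre, diameter 26, z 11 to 37. Origin: centre of plug underside, on the bench at the start, z up; seated, 7 below the rim.
- shaker: Grey shaker bottle with a white cap, diameter 45 mm, 88 mm high, standing loose on the bench among the tubs and lids. Not to be moved. Origin: centre of its base, z up.
- vial: Small amber vial with a black cap, diameter 29 mm, 56 mm high, standing loose. Not to be moved. Origin: centre of its base, z up.
Not all that is in view belongs to the job. Of the things shaped like the oblong_lid, the blue one is meant.

How it is judged:
By the outcome, as a careful person would: the job done as asked, in the order asked, and still so for the second after the job is handed in, with the robot touching nothing.
It also fails if it takes over 128 s, if anything falls off the work surface, if the arm or the gripper's body presses on something with over 40 N, if the wrist force passes 120 N, or if a joint passes its speed limit or range.

## Working session

There is one attempt and no reset: what is moved stays moved. The work goes in short steps, Python scripts to look and compute and a tool call to move; the robot and the scene stay as the last step left them, time stands still between calls to the robot, and variables do not carry over. Pictures are saved under pics/ and viewed, at most 14 in all, crops included, and the job is handed in when it is done.

Besides the shell and the picture viewer there is one more tool, called after ">>>" as name(argument=value, ...) on one line, values as JSON. jog_arm: Moves the arm, as the interface text tells. Its arguments: {"type":"object","properties":{"series":{"type":"array","items":{"type":"array","items":{"type":"number"}}},"newtons":{"type":"number"}},"required":["series"]}

```bash
ls; mkdir -p pics; python3 - <<'E'
from plant import arm
import cv2,numpy as np
print(arm.state()); print(arm.hold_point_z)
ims=[]
for n in ("side","top"):
    p,d=arm.grab_frame(n); cv2.imwrite(f"pics/{n}0.png",p); np.save(f"{n}_d.npy",d)
    c=arm.camera_info(n); print(n,c)
E
```

```text
pics
{'time': 0.0, 'joints': array([-1.36989845,  0.46944741, -0.0485535 ,  1.53371674,  0.02407683,
        1.14101982, -0.08226719]), 'dq': array([-0.00256743, -0.00083696, -0.00124311, -0.00110335,  0.00108769,
       -0.00053987,  0.00022122]), 'joint_efforts': array([ 5.58788252e-04, -5.10314620e+01, -4.68560332e-02, -2.37715298e+01,
        1.05176147e-02,  7.64621043e-03, -9.26601047e-06]), 'tool_pos': array([153.62363856, 656.66700569, 230.24762149]), 'eef_rot': array([-0.36012524, -3.1207239 ,  0.00314231]), 'ft_force': array([ 0.12639414, -0.33911359, -0.84747827]), 'wrist_torque': array([-0.00923102, -0.01412913,  0.00951249]), 'grasp_force': 0.0, 'grip_width': 85.27799695280598}
18.700000000000003
side {'mtx': array([[453.70973367,   0.        , 250.66026087],
       [  0.        , 453.70973367, 191.52493495],
       [  0.        ,   0.        ,   1.        ]]), 'k1': -0.14306229507172583, 'R': array([[-0.99689155, -0.07623315,  0.01989323],
       [-0.05819917,  0.5423501 , -0.83813437],
       [ 0.05310453, -0.83668684, -0.54510094]]), 't': array([ 454.33564183,   42.19580976, 1324.7769323 ])}
top {'mtx': array([[355.82376308,   0.        , 256.38389711],
       [  0.        , 355.82376308, 188.71682137],
       [  0.        ,   0.        ,   1.        ]]), 'k1': -0.003199760411241961, 'R': array([[ 0.00602835, -0.99983452,  0.01716384],
       [-0.99534257, -0.00765093, -0.09609694],
       [ 0.09621236, -0.01650459, -0.99522399]]), 't': array([   9.15429857,  421.40840609, 1046.33142175])}
```

View pics/side0.png

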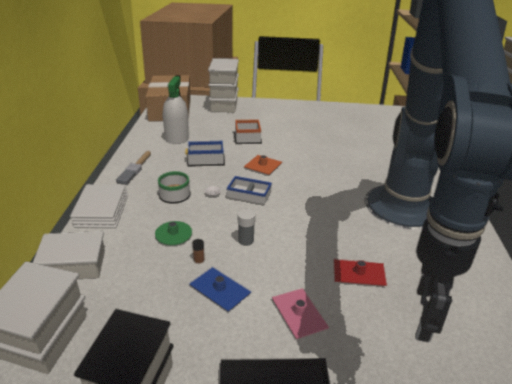

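View pics/top0.png

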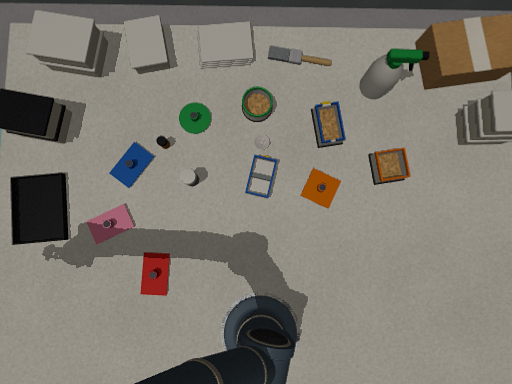

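The side view shows the shaker at (246,229), vial (198,250), tier (249,190), green lid (173,232) and orange lid (263,163). In the top view:
- **Tubs:** round (258,103), oblong (328,123), square (389,165); the tier is at (262,175).
- **Lids:** green (195,118), orange (321,188).
- **Oblong-lid-shaped things:** (132,164) blue, (110,224) pink, (155,273) red. The blue one fits the description.

```bash
cat > h.py <<'E'
from plant import arm
import cv2,numpy as np
from scipy.spatial.transform import Rotation as Ro
def rays(c,uv):
    uv=np.asarray(uv,float).reshape(-1,2)
    p=cv2.undistortPoints(uv.reshape(-1,1,2),c["mtx"],np.array([c["k1"],0,0,0.])).reshape(-1,2)
    return np.c_[p,np.ones(len(p))]
def cloud(c,d,mask):
    v,u=np.nonzero(mask&(d>0)); r=rays(c,np.c_[u,v])*d[v,u][:,None]
    return (r-c["t"])@c["R"]            # world
def onz(c,uv,z):
    r=rays(c,uv)@c["R"]; o=-c["R"].T@c["t"]
    return o+r*((z-o[2])/r[:,2])[:,None]
def tri(c1,a,c2,b):
    o1=-c1["R"].T@c1["t"];o2=-c2["R"].T@c2["t"]
    d1=(rays(c1,a)@c1["R"])[0];d2=(rays(c2,b)@c2["R"])[0]
    s=np.linalg.lstsq(np.c_[d1,-d2],o2-o1,rcond=None)[0]
    p,q=o1+s[0]*d1,o2+s[1]*d2
    return (p+q)/2,np.linalg.norm(p-q)
def rel(p):   # world xyz target of TCP -> shift along tool axes, cm
    s=arm.state(); R=Ro.from_rotvec(s["eef_rot"]).as_matrix()
    return R.T@(np.asarray(p)-s["tool_pos"])/10
E
python3 - <<'E'
from h import *
names=["round_tub","square_tub","oblong_tub","tier","oblong_lid","square_lid","round_lid","shaker","vial"]
C={n:arm.camera_info(n) for n in("top","side")}
D={n:np.load(n+"_d.npy") for n in C}
for n in names:
    ps={}
    for k in C:
        r=arm.pinpoint(n,k); ps[k]=[(np.round(x["position"],1),round(x["conf"],2)) for x in r[:3]]
    print(n,ps)
    if ps["top"] and ps["side"]:
        p,e=tri(C["top"],ps["top"][0][0],C["side"],ps["side"][0][0]); print("   tri",p.round(1),e.round(1))
    m=arm.trace(n,"top")
    for x in m[:3]:
        P=cloud(C["top"],D["top"],x["mask"]); 
        if len(P)<5: continue
        zt=np.percentile(P[:,2],95)
        t=P[P[:,2]>zt-6]; ang=None
        (cx,cy),wh,a=cv2.minAreaRect(t[:,:2].astype(np.float32))
        (c2x,c2y),wh2,a2=cv2.minAreaRect(P[P[:,2]>5][:,:2].astype(np.float32)) if (P[:,2]>5).sum()>3 else ((0,0),(0,0),0)
        print("   ",round(x["conf"],2),np.round(x["position"]),"ztop",zt.round(1),"toprect",np.round([cx,cy,*wh,a],1),"all",np.round([c2x,c2y,*wh2,a2],1))
E
```

```text
round_tub {'top': [(array([259.7, 104.9]), 0.94)], 'side': [(array([175.9, 188.1]), 0.63)]}
   tri [680.1   3.3  17.7] 1.0
    0.87 [256. 104.] ztop 56.2 toprect [680.   13.9  90.8  87.8  23.7] all [678.5  12.7  92.1  89.6  46.2]
    0.46 [261. 178.] ztop 42.6 toprect [459.   -0.5  69.9 116.3  76.8] all [462.7  -1.4  69.9 124.4  76.8]
    0.46 [132. 160.] ztop 35.3 toprect [494.2 391.3  24.6  24.3  27.2] all [494.  390.8  77.1 120.7  53.1]
square_tub {'top': [(array([389.4, 165.3]), 0.71)], 'side': [(array([246.8, 137.3]), 0.96)]}
   tri [ 500.3 -400.7   -2.6] 1.1
    0.94 [388. 165.] ztop 56.5 toprect [ 495.  -387.2   88.    91.1    9.4] all [ 494.1 -386.4   96.4   96.4    9.4]
oblong_tub {'top': [(array([327.3, 126.8]), 0.61), (array([257.3, 107.1]), 0.21)], 'side': [(array([207. , 159.8]), 0.98)]}
   tri [ 6.193e+02 -2.082e+02  5.000e-01] 1.0
    0.69 [329. 124.] ztop 56.1 toprect [ 620.6 -204.8  116.9   71.3    9.5] all [ 623.9 -201.3  132.    78.4   11.4]
tier {'top': [(array([259. , 178.1]), 0.8), (array([197.8, 116.4]), 0.55)], 'side': [(array([247. , 197.1]), 0.62), (array([1
[... 1012 characters left out ...]
op': [(array([196.6, 118. ]), 0.85)], 'side': [(array([175.5, 233.2]), 0.71), (array([247.9, 135.3]), 0.18)]}
   tri [640.6 198.2   3.2] 1.9
    0.56 [198. 116.] ztop 36.7 toprect [641.3 203.1  23.8  23.7  49.1] all [641.8 202.4  96.5  94.6  27.1]
shaker {'top': [(array([192.5, 179. ]), 0.48)], 'side': [(array([245.5, 242.4]), 0.66)]}
   tri [452.7 207.7  -4.6] 1.1
    0.82 [187. 176.] ztop 90.6 toprect [450.6 206.8  41.1  39.5  45.3] all [450.3 206.6  41.8  39.7  45.7]
vial {'top': [(array([163.9, 146.3]), 0.46)], 'side': [(array([197.9, 259.6]), 0.57)]}
   tri [557.2 296.6   3.4] 11.1
    0.63 [161. 142.] ztop 58.5 toprect [559.3 291.7  28.1  27.3  70.6] all [558.9 291.5  28.7  27.1  29.5]
```

```bash
python3 - <<'E'
import cv2
p=cv2.imread("pics/top0.png")[85:215,100:420]
cv2.imwrite("pics/crop0.png",cv2.resize(p,None,fx=2.5,fy=2.5,interpolation=cv2.INTER_CUBIC))
E
```

```text
(no output)
```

View pics/crop0.png

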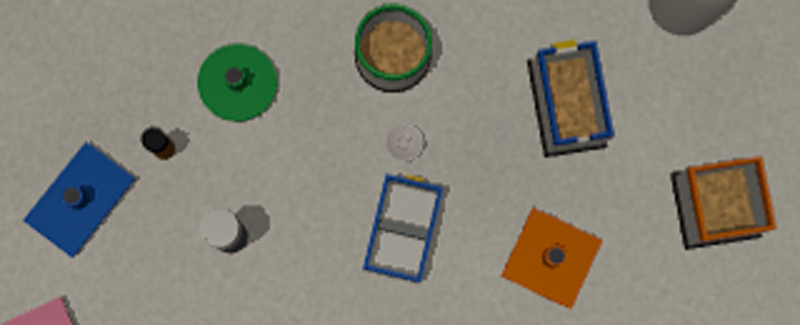

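In the enlarged crop, the blue oblong lid at (72,196) (original about (130,163)) is the blue one of the three look-alikes. The tub's yellow mark (566,46) and the tier's yellow tab (417,178) both point away from the robot. Depth heights agree with the text: rims at 56, tier 42.6, stubs 35–37. I'll swing the wrist over the oblong tub for a closer look.

>>> jog_arm(series=[[0.2, -3, 0, 0, 2], [0.2, -5, 0, 0, 4.25], [0.2, -5, 0, 0, 4.25], [0.2, -5, 0, 0, 4.25], [0.2, -5, 0, 0, 4.25], [0.2, -5, 0, 0, 4.25], [0.2, -5, 0, 0, 4.25], [0.2, -5, 0, 0, 4.25]], newtons=60)

```text
time: 2.25
tool_pos: [490.4, 487.3, 231.3]
eef_rot: [1.204, 2.902, 0.001]
ft_force: [2.2, 0.1, 0.9]
grip_width: 51.0
grasp_force: 0.0
```

>>> jog_arm(series=[[0.2, -5, 0, 0, 4.25], [0.2, -5, 0, 0, 4.25], [0.2, -5, 0, 0, 4.25], [0.2, -5, 0, 0, 4.25], [0.2, -5, 0, 0, 4.25], [0.2, -5, 0, 0, 4.25], [0.2, -5, 0, 0, 4.25], [0.2, -5, 0, 0, 4.25]])

```text
time: 3.05
tool_pos: [687.9, 146.0, 231.3]
eef_rot: [2.0, 2.423, 0.001]
ft_force: [0.3, -0.1, 1.0]
grip_width: 51.3
grasp_force: 0.0
```

>>> jog_arm(series=[[0.2, -5, 0, 0, 4.25], [0.2, -5, 0, 0, 4.25], [0.2, -5, 0, 0, 4.25], [0.2, -5, 0, 0, 4.25], [0.2, -5, 0, 0, 4.25], [0.2, -3, 0, 0, 0], [0.2, 0, 0, 0, 0]])

```text
time: 3.75
tool_pos: [691.1, -138.4, 231.8]
eef_rot: [2.417, 2.002, -0.005]
ft_force: [0.1, -0.3, 0.1]
grip_width: 51.4
grasp_force: 0.0
```

```bash
python3 - <<'E'
from h import *
s=arm.state(); print(s["time"],s["tool_pos"],Ro.from_rotvec(s["eef_rot"]).as_matrix().round(3),s["joints"].round(2),s["grip_width"])
c=arm.camera_info("wrist"); p,d=arm.grab_frame("wrist"); print(c)
cv2.imwrite("pics/w1.png",p); np.save("w1.npy",d)
print("cam pos",-c["R"].T@c["t"])
E
```

```text
3.75 [ 691.12199964 -138.37392172  231.84611204] [[ 0.187  0.982 -0.   ]
 [ 0.982 -0.187 -0.004]
 [-0.004  0.    -1.   ]] [-0.18  0.55  0.48  1.48 -0.26  1.18  0.16] 51.35186951185065
{'mtx': array([[273.67240202,   0.        , 256.58296725],
       [  0.        , 273.67240202, 191.67939141],
       [  0.        ,   0.        ,   1.        ]]), 'k1': -0.05355602289032767, 'R': array([[ 9.82528378e-01, -1.86110841e-01,  8.60912110e-04],
       [-1.76778133e-01, -9.31791983e-01,  3.17038156e-01],
       [-5.82020469e-02, -3.11651175e-01, -9.48412393e-01]]), 't': array([-705.58449492,  -48.53474677,  378.10504235])}
cam pos [706.68339485 -58.704331   374.59432074]
```

View pics/w1.png

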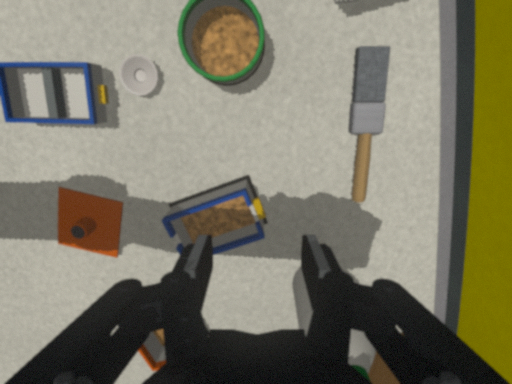

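The wrist view shows the oblong tub at (215,217) with its yellow mark at (258,208), partly behind a finger. The tier is at (48,93) with its tab at (102,94), the orange lid at (90,222) and the round tub at (222,40). I'll shift for a clear view and fit the rims from depth.

>>> jog_arm(series=[[0.2, -4, -4, 0, 0], [0.2, -4, -4, 0, 0], [0.2, 0, 0, 0, 0], [0.2, 0, 0, 0, 0]])

```text
time: 4.2
tool_pos: [611.0, -186.4, 231.8]
eef_rot: [-2.409, -2.016, -0.003]
ft_force: [0.4, 0.3, -0.6]
grip_width: 51.6
grasp_force: 0.0
```

```bash
cat >> h.py <<'E'
def hsv(p): return cv2.cvtColor(p,cv2.COLOR_BGR2HSV)
def blue(p): h=hsv(p); return (h[...,0]>105)&(h[...,0]<130)&(h[...,1]>110)&(h[...,2]>40)
def yellow(p): h=hsv(p); return (h[...,0]>20)&(h[...,0]<33)&(h[...,1]>120)
def rect(P): 
    r=cv2.minAreaRect(P[:,:2].astype(np.float32)); (cx,cy),(w,h),a=r
    if w<h: w,h,a=h,w,a+90
    a=(a+90)%180-90
    return np.round([cx,cy,w,h,a],1)
E
cat > look.py <<'E'
from h import *
import sys
n=sys.argv[1]; z0,z1=map(float,sys.argv[2:4]); cx,cy=map(float,sys.argv[4:6]); cam=sys.argv[6]
c=arm.camera_info(cam); p,d=arm.grab_frame(cam); cv2.imwrite(f"pics/{n}.png",p); np.save(n,d)
m=blue(p); P=cloud(c,d,m); k=(abs(P[:,0]-cx)<100)&(abs(P[:,1]-cy)<100)&(P[:,2]>z0)&(P[:,2]<z1); P=P[k]
print(len(P),"z",np.percentile(P[:,2],[5,50,95]).round(1),rect(P))
P=cloud(c,d,yellow(p)); k=(abs(P[:,0]-cx)<100)&(abs(P[:,1]-cy)<100); P=P[k]; print("yellow",len(P),P.mean(0).round(1) if len(P) else "")
s=arm.state();print(s["tool_pos"],np.degrees(np.arctan2(*Ro.from_rotvec(s["eef_rot"]).as_matrix()[[1,0],1])))
E
python3 look.py w2 45 62 620 -203 wrist; python3 look.py w2b 33 50 459 0 wrist; python3 look.py t2 45 62 620 -203 top;
```

```text
1015 z [51.8 55.2 56.4] [ 622.2 -202.7  114.2   70.5    9.7]
yellow 190 [ 680.6 -190.5  104.5]
[ 612.06233996 -185.22761628  231.58385158] -10.023002356869084
1496 z [38.4 41.3 42.7] [ 4.603e+02  4.000e-01  1.166e+02  6.980e+01 -1.280e+01]
yellow 154 [521.1 -13.8  24.2]
[ 612.53381037 -184.73708814  231.36122753] -9.95148824367527
80 z [46.5 54.7 58. ] [ 639.1 -175.1  104.6   47.6  -22.4]
yellow 24 [ 683.  -194.3   40.7]
[ 612.59723379 -184.741323    231.15898322] -9.933337253045398
```

View pics/w2.png

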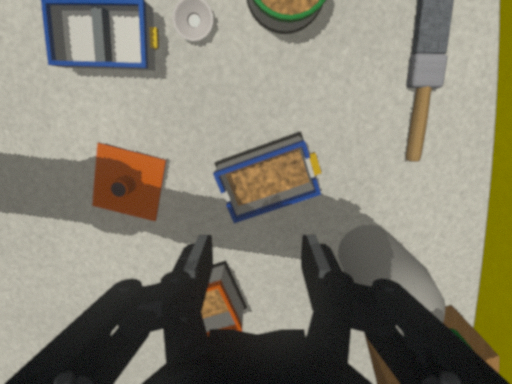

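The tub is now clear at (268,177) with its yellow mark at (315,163), and the tier is at (96,33). I'll align with the tub for a second measurement, then take the matching view of the tier.

>>> jog_arm(series=[[0.2, 0, 0, 0, -6.6], [0.2, 0, 0, 0, -6.6], [0.2, 0, 0, 0, -6.5], [0.2, 0, 0, 0, 0], [0.2, 0, 0, 0, 0], [0.2, 0, 0, 0, 0]])

```text
time: 4.95
tool_pos: [611.4, -186.8, 231.0]
eef_rot: [-2.03, -2.398, 0.0]
ft_force: [0.2, 0.1, -0.2]
grip_width: 51.4
grasp_force: 0.0
```

```bash
python3 look.py w3 45 62 620 -203 wrist; python3 - <<'E'
from h import *
c=arm.camera_info("wrist"); p=cv2.imread("pics/w3.png"); d=np.load("w3.npy")
P=cloud(c,d,yellow(p)); print(len(P)); k=np.linalg.norm(P[:,:2]-[683,-193],axis=1)<25; print(P[k].mean(0).round(1),k.sum())
print("to tier view", rel([460-6.1,20,231]))
E
```

```text
1021 z [51.4 55.2 56.4] [ 621.9 -202.5  114.7   69.5    9.5]
yellow 322 [ 673.2 -176.   209.2]
[ 611.28981583 -186.94279564  231.08614896] 9.50367589030208
11427
[ 683.6 -191.9   50.9] 129
to tier view [ 2.30089275e+01 -1.21061108e+01  1.25950506e-02]
```

>>> jog_arm(series=[[0.2, 3.8, -2, 0, 0], [0.2, 3.8, -2, 0, 0], [0.2, 3.8, -2, 0, 0], [0.2, 3.8, -2, 0, 0], [0.2, 3.8, -2, 0, 0], [0.2, 4, -2.1, 0, 7.4], [0.2, 0, 0, 0, 7.4], [0.2, 0, 0, 0, 7.5]])

```text
time: 5.8
tool_pos: [454.8, 18.7, 231.6]
eef_rot: [-2.449, -1.967, -0.002]
ft_force: [-0.6, 0.3, -0.4]
grip_width: 51.2
grasp_force: 0.0
```

>>> jog_arm(series=[[0.2, 0, 0, 0, 0], [0.2, 0, 0, 0, 0], [0.2, 0, 0, 0, 0], [0.2, 0, 0, 0, 0]])

```text
time: 6.2
tool_pos: [455.5, 17.1, 231.3]
eef_rot: [-2.446, -1.971, 0.0]
ft_force: [-0.1, -0.9, -0.1]
grip_width: 51.1
grasp_force: 0.0
```

```bash
python3 look.py w4 33 50 459 0 wrist; python3 - <<'E'
from h import *
s=arm.state(); print(s["time"], s["joints"].round(2), "to tier", rel([460.0,0,100]))
E
```

```text
791 z [40.1 41.4 42.6] [460.4   2.1 114.1  69.  -12.9]
yellow 60 [502.9   1.2 126.8]
[455.43289481  17.08857819 231.21506714] -12.2966129275214
6.25 [-0.47  0.1   0.37  2.05 -0.04  1.   -0.29] to tier [-1.57192435  0.81365622 13.12134655]
```

View pics/w4.png

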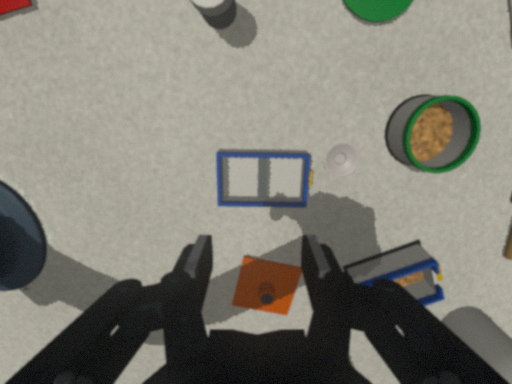

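The tier is clear at (264,178), with its tab at (311,177) and nothing in the way. Descending onto its bar.

>>> jog_arm(series=[[0.2, -1.36, 0.8, 0, 0.6], [0.2, 0, 0, 4, 0], [0.2, 0, 0, 4, 0], [0.2, 0, 0, 4, 0], [0.2, 0, 0, 3, 0], [0.2, 0, 0, 0, 0], [0.2, 0, 0, 0, 0], [0.2, 0, 0, 0, 0]])

```text
time: 7.05
tool_pos: [461.9, 1.9, 82.9]
eef_rot: [2.456, 1.956, 0.004]
ft_force: [-0.6, 0.3, 0.6]
grip_width: 51.3
grasp_force: 0.0
```

```bash
python3 - <<'E'
from h import *
s=arm.state(); print(s["tool_pos"],"to tier", rel([460.4,2.1,17]),np.degrees(np.arctan2(*Ro.from_rotvec(s["eef_rot"]).as_matrix()[[1,0],1])),Ro.from_rotvec(s["eef_rot"]).as_matrix()[2,2])
E
```

```text
[461.89520879   1.88046774  82.87308668] to tier [-0.01945061 -0.17110502  6.58679123] -12.939626956775902 -0.9999945485697826
```

>>> jog_arm(series=[[0.2, 0, -0.15, 3.6, 0], [0.2, 0, 0, 2, 0], [0.2, 0, 0, 1, 0], [0.2, 0, 0, 0, 0], [-0.7, 0, 0, 0, 0], [-1, 0, 0, 0, 0], [-1, 0, 0, 0, 0], [-1, 0, 0, 0, 0]], newtons=60)

```text
time: 7.85
tool_pos: [459.8, 2.8, 16.6]
eef_rot: [2.457, 1.957, 0.004]
ft_force: [-0.8, 0.2, 6.5]
grip_width: 10.3
grasp_force: 60.7
```

>>> jog_arm(series=[[-1, 0, 0, 0, 0], [-1, 0, 0, 0, 0], [-1, 0, 0, 0, 0]])

```text
time: 8.15
tool_pos: [459.9, 2.8, 16.5]
eef_rot: [2.457, 1.957, 0.004]
ft_force: [-0.8, -0.2, 6.3]
grip_width: 10.1
grasp_force: 60.7
```

>>> jog_arm(series=[[-1, 0, 0, -1, 0], [-1, 0, 0, -3, 0], [-1, 0, 0, -4, 0], [-1, 0, 0, -4, 0], [-1, -2.7, 3.4, -1, 0], [-1, -2.7, 3.4, 0, 0], [-1, -2.7, 3.4, 0, 0], [-1, -2.7, 3.4, 0, 0]])

```text
time: 8.95
tool_pos: [568.1, -134.0, 146.5]
eef_rot: [2.456, 1.958, 0.002]
ft_force: [0.7, 0.8, -0.6]
grip_width: 10.1
grasp_force: 59.8
```

>>> jog_arm(series=[[-1, -2.7, 3.4, 0, 0], [-1, -2.8, 3.3, 0, 0], [-1, 0, 0, 0, -7.5], [-1, 0, 0, 0, -7.5], [-1, 0, 0, 0, -7.5], [-1, 0, 0, 0, 0], [-1, 0, 0, 0, 0], [-1, 0, 0, 0, 0]])

```text
time: 9.75
tool_pos: [620.2, -201.4, 145.6]
eef_rot: [2.03, 2.398, -0.0]
ft_force: [-0.4, 0.3, -0.7]
grip_width: 10.4
grasp_force: 59.8
```

```bash
cat > st.py <<'E'
from h import *
import sys
s=arm.state(); print(s["time"],s["tool_pos"].round(1),"yaw",np.degrees(np.arctan2(*Ro.from_rotvec(s["eef_rot"]).as_matrix()[[1,0],1])).round(2),"w",s["grip_width"],s["ft_force"].round(1),s["joints"].round(2))
if len(sys.argv)>1: print("rel cm",rel([float(x) for x in sys.argv[1:4]]).round(2))
E
python3 st.py 621.3 -202 76; python3 - <<'E'
from h import *
p,d=arm.grab_frame("wrist"); q,_=arm.grab_frame("side")
a=p[100:292,130:390]; b=cv2.resize(q[100:200,150:300],(390,260))
a=cv2.resize(a,(400,296)); b=cv2.resize(q[100:200,140:275],(400,296)); cv2.imwrite("pics/hold.png",np.hstack([a,b]))
E
```

```text
9.75 [ 620.2 -201.4  145.6] yaw 9.5 w 10.38676968265262 [-0.4  0.3 -0.7] [ 0.02  0.52  0.33  1.69 -0.2   0.96  0.58]
rel cm [-0.07  0.1   6.96]
```

View pics/hold.png

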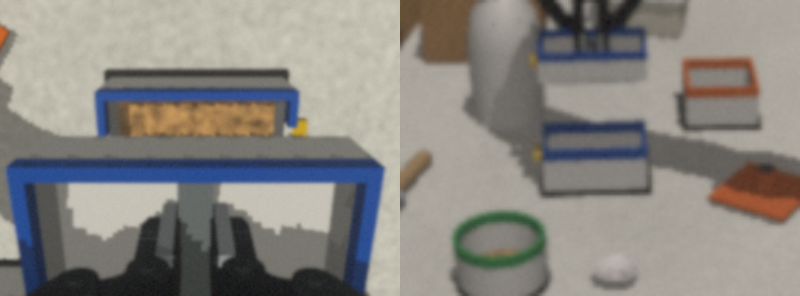

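The tier is held level, parallel to the tub and above it, with its yellow tab on the same end as the tub's yellow mark. Lowering it.

>>> jog_arm(series=[[-1, -0.07, 0.1, 3, 0], [-1, 0, 0, 3, 0], [-1, 0, 0, 0.9, 0], [-1, 0, 0, 0, 0], [-1, 0, 0, 0, 0], [-1, 0, 0, 0, 0]])

```text
time: 10.45
tool_pos: [622.5, -202.6, 78.0]
eef_rot: [2.026, 2.397, 0.002]
ft_force: [1.1, -0.2, -1.7]
grip_width: 10.3
grasp_force: 59.8
```

```bash
python3 st.py 621.3 -202 64
```

```text
10.45 [ 622.5 -202.6   78. ] yaw 9.58 w 10.336956690454906 [ 1.1 -0.2 -1.7] [ 0.04  0.6   0.3   1.74 -0.23  0.83  0.61]
rel cm [ 0.08 -0.12  1.4 ]
```

>>> jog_arm(series=[[-1, 0.06, -0.1, 0.5, 0], [-1, 0, 0, 0.4, 0], [-1, 0, 0, 0.3, 0], [-1, 0, 0, 0.2, 0], [-1, 0, 0, 0, 0], [-1, 0, 0, 0, 0]])

```text
time: 11.05
tool_pos: [620.1, -201.6, 62.6]
eef_rot: [-2.027, -2.399, -0.0]
ft_force: [-2.4, 0.7, 3.8]
grip_width: 10.2
grasp_force: 60.5
```

```bash
python3 st.py 621.3 -202 62.5
```

```text
11.05 [ 620.1 -201.6   62.6] yaw 9.59 w 10.184952891488255 [-2.4  0.7  3.8] [ 0.04  0.62  0.29  1.75 -0.23  0.81  0.62]
rel cm [-0.06  0.11  0.01]
```

>>> jog_arm(series=[[-1, 0, 0, 0.15, 0], [-1, 0, 0, 0, 0], [-0.4, 0, 0, 0, 0], [0, 0, 0, 0, 0], [0.1, 0, 0, 0, 0], [0.1, 0, 0, 0, 0], [0.1, 0, 0, -1, 0], [0.1, 0, 0, -4, 0]])

```text
time: 11.85
tool_pos: [617.4, -200.4, 107.5]
eef_rot: [-2.022, -2.393, 0.006]
ft_force: [0.4, -0.1, 0.2]
grip_width: 46.8
grasp_force: 0.0
```

>>> jog_arm(series=[[0.1, 0, 0, -5, 0], [0.1, 1, 0, -5, 0], [0.1, 2, 0, -1, 0], [0.1, 0, 0, 0, 0], [0.1, 0, 0, 0, 0], [0.1, 0, 0, 0, 0]])

```text
time: 12.45
tool_pos: [614.3, -173.1, 218.1]
eef_rot: [-2.028, -2.397, 0.003]
ft_force: [0.3, 0.3, -1.2]
grip_width: 47.1
grasp_force: 0.0
```

```bash
python3 st.py; python3 look.py w5 85 110 621 -202 wrist; python3 - <<'E'
from h import *
q,_=arm.grab_frame("side"); p=cv2.imread("pics/w5.png")
cv2.imwrite("pics/seat.png",np.hstack([cv2.resize(p[90:270,150:390],(400,300)),cv2.resize(q[110:210,130:265],(400,300))]))
c=arm.camera_info("wrist");d=np.load("w5.npy");P=cloud(c,d,blue(p)); P=P[(abs(P[:,0]-621)<80)&(abs(P[:,1]+202)<60)&(P[:,2]>88)]
A=np.c_[P[:,:2]-P[:,:2].mean(0),np.ones(len(P))]; print("plane slope",np.linalg.lstsq(A,P[:,2],rcond=None)[0])
E
```

```text
12.45 [ 614.3 -173.1  218.1] yaw 9.53 w 47.066014739812495 [ 0.3  0.3 -1.2] [-0.04  0.43  0.34  1.66 -0.16  1.08  0.52]
1162 z [86.2 87.3 88.4] [ 621.1 -202.8  114.8   69.8    9.5]
yellow 225 [ 674.5 -161.1  249.8]
[ 614.33060874 -173.22317726  218.01931454] 9.516797749864883
plane slope [1.01200128e-04 7.84416660e-04 8.83374386e+01]
```

View pics/seat.png

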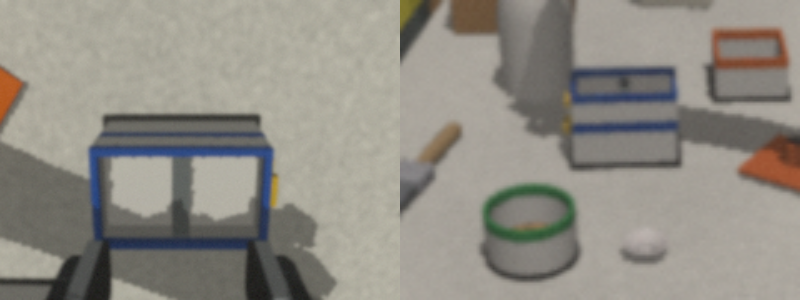

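The tier rim is at 87.3 (87 expected) with a slope under 0.001, so it's flush. In the picture, the yellow tab sits above the tub's yellow mark. Next is the blue lid.

>>> jog_arm(series=[[0.2, 3, -0.1, 0, 0], [0.2, 5, -0.2, 0, 0], [0.2, 5, -0.2, 0, 0], [0.2, 5, -0.2, 0, 0], [0.2, 5, -0.2, 0, 0], [0.2, 5, -0.2, 0, 0], [0.2, 5, -0.2, 0, 0], [0.2, 5, -0.2, 0, 0]])

```text
time: 13.35
tool_pos: [536.7, 200.6, 219.0]
eef_rot: [-2.029, -2.398, 0.002]
ft_force: [0.7, 0.1, 0.6]
grip_width: 51.1
grasp_force: 0.0
```

>>> jog_arm(series=[[0.2, 5, -0.2, 0, 0], [0.2, 5, -0.2, 0, 0], [0.2, 5, -0.2, 0, 0], [0.2, 5, -0.2, 0, 0], [0.2, 1.5, -0.2, 0, 4.7], [0.2, 0, 0, 0, 4.8], [0.2, 0, 0, 0, 0], [0.2, 0, 0, 0, 0]])

```text
time: 14.15
tool_pos: [492.1, 408.7, 219.0]
eef_rot: [2.219, 2.223, -0.003]
ft_force: [-0.1, 0.0, -0.2]
grip_width: 50.7
grasp_force: 0.0
```

```bash
python3 st.py; python3 look.py w6 6 16 494 391 wrist; python3 - <<'E'
from h import *
c=arm.camera_info("wrist");d=np.load("w6.npy"); P=cloud(c,d,d>0)
k=(np.linalg.norm(P[:,:2]-[494,391],axis=1)<30)&(P[:,2]>28)&(P[:,2]<45); Q=P[k]; print("stub",len(Q),np.percentile(Q[:,2],90),cv2.minEnclosingCircle(Q[Q[:,2]>33][:,:2].astype(np.float32)))
print("trace", [(x["conf"],x["position"]) for x in arm.trace("oblong_lid","wrist")])
p=cv2.imread("pics/w6.png");cv2.imwrite("pics/w6c.png",p)
E
```

```text
14.15 [492.1 408.7 219. ] yaw 0.11 w 50.669838149242075 [-0.1  0.  -0.2] [-0.89  0.42  0.18  1.65 -0.08  1.08 -0.68]
4414 z [10.1 11.4 12.6] [495.7 393.  119.9  74.3 -36.1]
yellow 38 [520.9 421.4 311.5]
[492.2027255  408.61459833 219.28555365] 0.07259586752387351
stub 348 38.815892813713084 ((495.40380859375, 393.6519775390625), 12.754651069641113)
trace [(0.87, [121.2, 130.1]), (0.85, [40.4, 229.7]), (0.68, [258.3, 176.3])]
```

View pics/w6c.png

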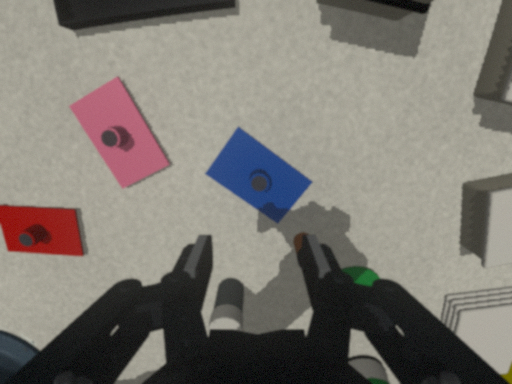

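The blue lid is at (259,175), with the pink (120,132) and red (40,229) look-alikes on the left. Nothing is close to the grasp. Grasping its stub.

>>> jog_arm(series=[[0.2, -1.54, 0.3, 0, 0], [0.2, 0, 0, 4, 0], [0.2, 0, 0, 5, 0], [0.2, 0, 0, 5, 0], [0.2, 0, 0, 3, 0], [0.2, 0, 0, 2, 0], [0.2, 0, 0, 1, 0], [0.2, 0, 0, 0, 0]])

```text
time: 15.05
tool_pos: [494.6, 392.8, 19.0]
eef_rot: [2.221, 2.222, -0.004]
ft_force: [-0.6, -1.0, -0.0]
grip_width: 51.5
grasp_force: 0.0
```

```bash
python3 st.py 495.2 393.2 16
```

```text
15.05 [494.6 392.8  19. ] yaw 0.04 w 51.525451036293205 [-0.6 -1.  -0. ] [-0.84  0.64  0.14  1.81 -0.13  0.7  -0.62]
rel cm [0.04 0.06 0.3 ]
```

>>> jog_arm(series=[[0.2, 0, 0, 0.3, 0], [-1, 0, 0, 0, 0], [-1, 0, 0, 0, 0], [-1, 0, 0, 0, 0], [-1, 0, 0, 0, 0], [-1, 0, 0, 0, 0], [-1, 0, 0, -1, 0], [-1, 0, 0, -3, 0]], newtons=40)

```text
time: 15.85
tool_pos: [492.4, 392.9, 54.9]
eef_rot: [-2.219, -2.223, 0.01]
ft_force: [0.1, 0.1, -0.7]
grip_width: 24.7
grasp_force: 39.4
```

```bash
python3 st.py 621.3 -202 220
```

```text
15.85 [492.4 392.9  54.9] yaw 0.11 w 24.725579357546223 [ 0.1  0.1 -0.7] [-0.85  0.59  0.15  1.8  -0.12  0.77 -0.63]
rel cm [-59.59  12.68 -16.32]
```

>>> jog_arm(series=[[-1, 0, 0, -4, 0], [-1, 0, 0, -5, 0], [-1, -1.5, 0.4, -4.5, 0], [-1, -4.5, 1, 0, 0], [-1, -4.5, 1, 0, 0], [-1, -4.5, 1, 0, 0], [-1, -4.5, 1, 0, 0], [-1, -4.5, 1, 0, 0]])

```text
time: 16.65
tool_pos: [548.8, 152.7, 192.4]
eef_rot: [-2.219, -2.224, -0.001]
ft_force: [0.5, 0.5, -0.7]
grip_width: 24.7
grasp_force: 39.4
```

>>> jog_arm(series=[[-1, -4.5, 1, 0, 0], [-1, -4.5, 1, 0, 0], [-1, -4.5, 1, 0, 0], [-1, -4.5, 1, 0, 0], [-1, -4.5, 1, 0, 0], [-1, -4.5, 1, 0, 0], [-1, -4.5, 1, 0, 0], [-1, -4.1, 1, 0, 0]])

```text
time: 17.45
tool_pos: [629.4, -203.6, 192.2]
eef_rot: [-2.22, -2.222, 0.0]
ft_force: [-0.1, -0.4, -1.1]
grip_width: 24.1
grasp_force: 39.4
```

>>> jog_arm(series=[[-1, 0, 0, 0, -7.6], [-1, 0, 0, 0, -7.6], [-1, 0, 0, 0, -7.6], [-1, 0, 0, 0, -7.6], [-1, 0, 0, 0, -7.6], [-1, 0, 0, 0, -7.6], [-1, 0, 0, 0, 0], [-1, 0, 0, 0, 0]])

```text
time: 18.25
tool_pos: [629.4, -201.3, 192.0]
eef_rot: [-1.189, -2.908, -0.0]
ft_force: [-0.3, -0.7, -0.9]
grip_width: 24.7
grasp_force: 39.4
```

```bash
python3 st.py 621.3 -202 106;  python3 - <<'E'
from h import *
c=arm.camera_info("wrist"); p,d=arm.grab_frame("wrist"); P=cloud(c,d,blue(p)); 
for lo,hi in((150,230),(80,100)):
    Q=P[(P[:,2]>lo)&(P[:,2]<hi)&(abs(P[:,1]+202)<120)]; print(len(Q), rect(Q) if len(Q)>3 else "", np.median(Q[:,2]) if len(Q) else "")
q,_=arm.grab_frame("side")
cv2.imwrite("pics/h2.png",np.hstack([cv2.resize(p,(400,300)),cv2.resize(q[50:180,130:305],(400,300))]))
E
```

```text
18.25 [ 629.4 -201.3  192. ] yaw 45.53 w 24.736422929158394 [-0.3 -0.7 -0.9] [ 0.13  0.48  0.17  1.62 -0.09  1.05  1.12]
rel cm [ 0.53 -0.61  8.6 ]
16640 [ 631.2 -202.5  121.9   76.5    8.7] 185.1547961498613
767 [ 616.7 -176.1  114.    15.3    9.5] 87.40848195886397
```

View pics/h2.png

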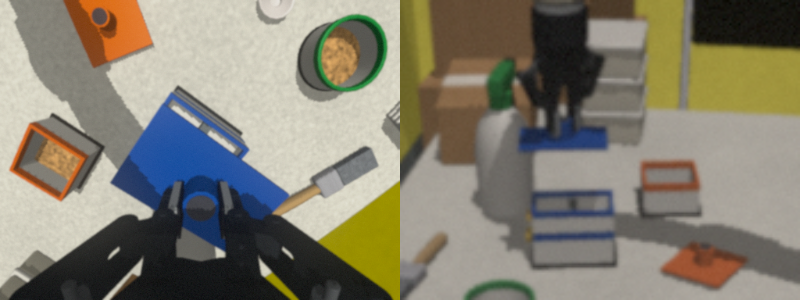

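The lid is held over the tier and parallel to it (8.7 against 9.5 deg). Lowering it.

>>> jog_arm(series=[[-1, 0.53, -0.61, 0, -0.8], [-1, 0, 0, 4, 0], [-1, 0, 0, 3, 0], [-1, 0, 0, 1.2, 0], [-1, 0, 0, 0, 0], [-1, 0, 0, 0, 0]])

```text
time: 18.95
tool_pos: [622.3, -202.4, 111.0]
eef_rot: [1.164, 2.916, 0.0]
ft_force: [0.2, -0.9, -0.5]
grip_width: 24.7
grasp_force: 39.4
```

```bash
python3 st.py 621.3 -202 96
```

```text
18.95 [ 622.3 -202.4  111. ] yaw 46.48 w 24.65641579215079 [ 0.2 -0.9 -0.5] [ 0.14  0.55  0.15  1.71 -0.1   0.89  1.15]
rel cm [ 0.1  -0.04  1.5 ]
```

>>> jog_arm(series=[[-1, 0.1, -0.04, 0.7, 0], [-1, 0, 0, 0.5, 0], [-1, 0, 0, 0.3, 0], [-1, 0, 0, 0, 0], [-1, 0, 0, 0, 0]])

```text
time: 19.45
tool_pos: [621.2, -201.8, 98.2]
eef_rot: [1.164, 2.916, 0.001]
ft_force: [-4.6, 1.6, 14.6]
grip_width: 24.3
grasp_force: 40.9
```

```bash
python3 st.py 621.3 -202 96
```

```text
19.45 [ 621.2 -201.8   98.2] yaw 46.5 w 24.25923993107157 [-4.6  1.6 14.6] [ 0.15  0.56  0.15  1.72 -0.1   0.86  1.15]
rel cm [-0.02 -0.01  0.22]
```

Contact is 2 mm above nominal, close to seated (resting on the rim would be +7). Releasing and checking from above.

>>> jog_arm(series=[[-0.2, 0, 0, -0.1, 0], [0, 0, 0, 0, 0], [0.2, 0, 0, 0, 0], [0.2, 0, 0, 0, 0], [0.2, 0, 0, -3, 0], [0.2, 0, 0, -5, 0], [0.2, 3, 0, -4, 0], [0.2, 0, 0, 0, 0]])

```text
time: 20.25
tool_pos: [600.8, -179.6, 222.1]
eef_rot: [1.158, 2.91, 0.005]
ft_force: [0.6, 0.9, 0.5]
grip_width: 51.1
grasp_force: 0.0
```

>>> jog_arm(series=[[0.2, 0, 0, 0, 0], [0.2, 0, 0, 0, 0]])

```text
time: 20.45
tool_pos: [598.1, -181.0, 214.4]
eef_rot: [-1.164, -2.916, 0.001]
ft_force: [0.5, -0.6, 0.2]
grip_width: 51.0
grasp_force: 0.0
```

```bash
cat > lid.py <<'E'
from h import *
import sys
cx,cy,z0,z1,r=map(float,sys.argv[1:6]); cam=sys.argv[6]; col=sys.argv[7]
R={"blue":(105,130),"green":(45,80),"orange":(4,17)}[col]
c=arm.camera_info(cam); p,d=arm.grab_frame(cam); h=hsv(p); cv2.imwrite("pics/lid_last.png",p)
P=cloud(c,d,(h[...,0]>R[0])&(h[...,0]<R[1])&(h[...,1]>110)&(h[...,2]>30)); P=P[(np.linalg.norm(P[:,:2]-[cx,cy],axis=1)<r)&(P[:,2]>z0)&(P[:,2]<z1)]
q=P[np.abs(P[:,2]-np.median(P[:,2]))<8]
A=np.c_[q[:,:2]-q[:,:2].mean(0),np.ones(len(q))]
print(len(P),"z",np.percentile(P[:,2],[5,50,95]).round(1),"rect",rect(q),"slope",np.linalg.lstsq(A,q[:,2],rcond=None)[0][:2].round(4),"circ",cv2.minEnclosingCircle(q[:,:2].astype(np.float32)))
W=cloud(c,d,d>0); k=(np.linalg.norm(W[:,:2]-q[:,:2].mean(0),axis=1)<32)&(W[:,2]>np.median(q[:,2])+21)&(W[:,2]<np.median(q[:,2])+34); W=W[k]
if len(W)>5: print("stub",len(W),np.percentile(W[:,2],[50,90]).round(1),cv2.minEnclosingCircle(W[:,:2].astype(np.float32)))
E
python3 lid.py 621 -202 60 140 90 wrist blue; python3 st.py
```

```text
7202 z [ 90.4  91.5 101. ] rect [ 622.5 -202.5  121.5   75.5   10. ] slope [0.0006 0.0007] circ ((622.510986328125, -201.90023803710938), 69.97347259521484)
stub 537 [117.7 118.6] ((622.7501220703125, -203.02676391601562), 13.192024230957031)
20.5 [ 598.1 -181.1  214. ] yaw 46.47 w 51.23729664728983 [-0.   0.1 -0.8] [ 0.1   0.4   0.16  1.69 -0.07  1.06  1.1 ]
```

The blue lid's plate top is at 91.5 (91 expected) and level, so it's seated. Next is the orange lid.

>>> jog_arm(series=[[0.2, 3.3, -2.5, 0, 0], [0.2, 3.3, -2.5, 0, 0], [0.2, 3.3, -2.5, 0, 0], [0.2, 3.2, -2.5, 0, 0], [0.2, 0, 0, 0, 8.3], [0.2, 0, 0, 0, 8.3], [0.2, 0, 0, 0, 8.3], [0.2, 0, 0, 0, 8.3]])

```text
time: 21.3
tool_pos: [434.3, -163.6, 214.5]
eef_rot: [-1.956, -2.455, 0.002]
ft_force: [0.4, 0.2, 0.5]
grip_width: 51.7
grasp_force: 0.0
```

>>> jog_arm(series=[[0.2, 0, 0, 0, 8.3], [0.2, 0, 0, 0, 8.3], [0.2, 0, 0, 0, 8.3], [0.2, 0, 0, 0, 8.4], [0.2, 0, 0, 0, 0], [0.2, 0, 0, 0, 0], [0.2, 0, 0, 0, 0]])

```text
time: 22.0
tool_pos: [434.8, -163.4, 215.3]
eef_rot: [-2.571, -1.804, 0.001]
ft_force: [-0.3, 0.7, -0.6]
grip_width: 51.4
grasp_force: 0.0
```

```bash
python3 lid.py 427 -182 4 20 90 wrist orange; python3 st.py 427 -182 50
```

```text
4450 z [10.2 11.3 12.6] rect [ 428.5 -180.7   94.5   93.7   65. ] slope [0.0004 0.0006] circ ((428.4676513671875, -180.38790893554688), 64.62818908691406)
stub 338 [37.7 38.7] ((428.5970458984375, -180.2040252685547), 12.944822311401367)
22.05 [ 434.9 -163.4  215.5] yaw -19.92 w 51.258134209943194 [ 0.1 -0.6 -0.1] [ 0.01  0.14  0.29  2.05 -0.05  0.97 -0.03]
rel cm [-2.02 -0.09 16.55]
```

>>> jog_arm(series=[[0.2, -1.83, 0, 0, 0], [0.2, 0, 0, 4, 0], [0.2, 0, 0, 5, 0], [0.2, 0, 0, 5, 0], [0.2, 0, 0, 3, 0], [0.2, 0, 0, 2, 0], [0.2, 0, 0, 0.8, 0], [0.2, 0, 0, 0, 0]])

```text
time: 22.85
tool_pos: [428.3, -180.4, 17.1]
eef_rot: [-2.572, -1.802, 0.002]
ft_force: [0.4, 0.3, 0.2]
grip_width: 51.3
grasp_force: 0.0
```

```bash
python3 st.py 428.5 -180.5 16
```

```text
22.85 [ 428.3 -180.4   17.1] yaw -19.98 w 51.337358927493554 [0.4 0.3 0.2] [ 0.13  0.46  0.22  2.21 -0.21  0.49  0.16]
rel cm [0.   0.02 0.11]
```

>>> jog_arm(series=[[0.2, 0, 0, 0.1, 0], [-1, 0, 0, 0, 0], [-1, 0, 0, 0, 0], [-1, 0, 0, 0, 0], [-1, 0, 0, 0, 0], [-1, 0, 0, 0, 0], [-1, 0, 0, -1, 0], [-1, 0, 0, -3, 0]])

```text
time: 23.65
tool_pos: [427.0, -179.9, 56.3]
eef_rot: [-2.57, -1.8, 0.005]
ft_force: [0.7, 0.4, -0.6]
grip_width: 24.4
grasp_force: 39.4
```

>>> jog_arm(series=[[-1, 0, 0, -4, 0], [-1, 0, 0, -5, 0], [-1, 0, 0, -4, 0], [-1, -3.4, 2.7, 0, 0], [-1, -3.4, 2.7, 0, 0], [-1, -3.4, 2.7, 0, 0], [-1, -3.4, 2.7, 0, 0], [-1, -3.4, 2.6, 0, 0]])

```text
time: 24.45
tool_pos: [496.8, -387.4, 187.8]
eef_rot: [2.573, 1.802, 0.001]
ft_force: [-0.1, 0.7, -0.8]
grip_width: 24.7
grasp_force: 39.4
```

>>> jog_arm(series=[[-1, 0, 0, 0, -6.9], [-1, 0, 0, 0, -6.9], [-1, 0, 0, 0, -6.9], [-1, 0, 0, 0, -6.9], [-1, 0, 0, 0, -6.9], [-1, 0, 0, 0, 0], [-1, 0, 0, 0, 0]])

```text
time: 25.15
tool_pos: [496.3, -386.1, 187.3]
eef_rot: [1.926, 2.481, 0.0]
ft_force: [-0.1, 0.7, -0.9]
grip_width: 24.6
grasp_force: 39.5
```

```bash
python3 lid.py 495 -386 150 220 90 wrist orange; python3 st.py 495.5 -385.5 76; python3 - <<'E'
from h import *
c=arm.camera_info("wrist"); p,d=arm.grab_frame("wrist"); h=hsv(p);P=cloud(c,d,(h[...,0]<17)&(h[...,1]>110)); P=P[(P[:,2]>50)&(P[:,2]<60)&(np.linalg.norm(P[:,:2]-[495,-386],axis=1)<90)]
if len(P)>3: print(len(P),rect(P),P.min(0),P.max(0))
E
```

```text
15705 z [179.7 180.8 206.2] rect [ 497.2 -386.7   94.9   93.9  -80.7] slope [-0.0001 -0.0025] circ ((495.805908203125, -379.5704040527344), 60.74617385864258)
stub 2583 [207.1 211. ] ((495.09368896484375, -379.8716735839844), 26.05681037902832)
25.2 [ 496.3 -386.1  187.2] yaw 14.37 w 24.73048375919921 [-0.1  0.7  0. ] [ 0.41  0.44  0.24  1.71 -0.12  1.01  0.95]
rel cm [ 0.08 -0.07 11.12]
705 [ 491.3 -354.6   87.9   25.1    9.4] [ 446.26653326 -373.55535681   50.02018724] [ 535.9165811  -335.64497448   57.37358681]
```

The lid is aligned (9.3 against 9.4 deg), and the visible tub edge puts the tub centre at about (496,-386), which agrees. Lowering it.

>>> jog_arm(series=[[-1, 0.03, -0.05, 4, 0], [-1, 0, 0, 4, 0], [-1, 0, 0, 2, 0], [-1, 0, 0, 1.2, 0], [-1, 0, 0, 0, 0], [-1, 0, 0, 0, 0]])

```text
time: 25.85
tool_pos: [496.6, -386.5, 75.8]
eef_rot: [1.923, 2.482, -0.0]
ft_force: [0.9, 0.4, -0.1]
grip_width: 24.5
grasp_force: 39.5
```

```bash
python3 st.py 495.8 -385.8 64
```

```text
25.85 [ 496.6 -386.5   75.8] yaw 14.47 w 24.463526804186586 [ 0.9  0.4 -0.1] [ 0.44  0.56  0.21  1.8  -0.16  0.8   0.99]
rel cm [ 0.09 -0.06  1.18]
```

>>> jog_arm(series=[[-1, 0.08, -0.05, 0.6, 0], [-1, 0, 0, 0.4, 0], [-1, 0, 0, 0.15, 0], [-1, 0, 0, 0, 0], [-1, 0, 0, 0, 0]])

```text
time: 26.35
tool_pos: [495.8, -385.6, 66.0]
eef_rot: [1.923, 2.483, 0.001]
ft_force: [-3.0, 3.0, 12.8]
grip_width: 24.6
grasp_force: 40.7
```

>>> jog_arm(series=[[-0.2, 0, 0, 0, 0], [0, 0, 0, 0, 0], [0.2, 0, 0, 0, 0], [0.2, 0, 0, 0, 0], [0.2, 0, 0, -3, 0], [0.2, 0, 0, -5, 0], [0.2, 2.5, 0, -5, 0], [0.2, 0, 0, -2, 0]])

```text
time: 27.15
tool_pos: [491.2, -362.5, 212.2]
eef_rot: [1.918, 2.482, 0.003]
ft_force: [1.3, -0.0, -0.6]
grip_width: 50.9
grasp_force: 0.0
```

>>> jog_arm(series=[[0.2, 0, 0, 0, 0], [0.2, 0, 0, 0, 0], [0.2, 0, 0, 0, 0]])

```text
time: 27.45
tool_pos: [488.7, -363.3, 206.2]
eef_rot: [-1.922, -2.481, 0.001]
ft_force: [0.1, 0.0, -0.0]
grip_width: 51.2
grasp_force: 0.0
```

```bash
python3 lid.py 495 -386 45 100 90 wrist orange; python3 st.py
```

```text
6330 z [58.3 59.5 71.5] rect [ 496.7 -385.9   94.4   93.7  -80.5] slope [ 0.0009 -0.0003] circ ((496.90789794921875, -385.1477966308594), 65.28570556640625)
stub 474 [85.7 86.7] ((496.6551513671875, -385.948486328125), 13.03632640838623)
27.5 [ 488.7 -363.3  206. ] yaw 14.47 w 51.2099794057052 [ 0.2 -0.3 -0.9] [ 0.38  0.39  0.25  1.74 -0.11  1.03  0.92]
```

The orange lid's plate top is at 59.5 (59 expected) and level, so it's seated. Next is the green lid.

>>> jog_arm(series=[[0.2, 3, 1.6, 0, 0], [0.2, 4.1, 2.3, 0, 0], [0.2, 4.1, 2.3, 0, 0], [0.2, 4.1, 2.3, 0, 0], [0.2, 4.1, 2.3, 0, 0], [0.2, 4.1, 2.3, 0, 0], [0.2, 4.1, 2.3, 0, 0], [0.2, 4.1, 2.3, 0, 0]])

```text
time: 28.3
tool_pos: [581.3, -10.8, 206.6]
eef_rot: [-1.923, -2.482, 0.003]
ft_force: [1.3, 0.6, -0.2]
grip_width: 51.2
grasp_force: 0.0
```

>>> jog_arm(series=[[0.2, 4.1, 2.3, 0, 0], [0.2, 4.1, 2.3, 0, 0], [0.2, 4.1, 2.3, 0, 0], [0.2, 4.1, 2.3, 0, 0], [0.2, 4.1, 2.1, 0, 0], [0.2, 0.5, 0, 0, 0], [0.2, 0, 0, 0, 0], [0.2, 0, 0, 0, 0]])

```text
time: 29.1
tool_pos: [638.3, 217.2, 206.8]
eef_rot: [-1.926, -2.482, 0.004]
ft_force: [-0.6, -1.3, -0.8]
grip_width: 51.1
grasp_force: 0.0
```

```bash
python3 lid.py 641 203 4 20 90 wrist green; python3 lid.py 680 12 45 62 60 wrist green; python3 st.py 642 202 17
```

```text
3716 z [10.2 11.4 12.7] rect [643.1 205.8  94.2  93.9  55.7] slope [0.0008 0.0008] circ ((642.6301879882812, 205.53228759765625), 47.70819091796875)
stub 362 [37.6 38.6] ((642.369140625, 206.0062713623047), 12.88437557220459)
447 z [49.5 54.5 56. ] rect [679.3  30.7  87.2  61.1  10.5] slope [ 0.0001 -0.0212] circ ((681.4630737304688, 18.186880111694336), 44.343135833740234)
29.2 [638.7 216.5 207.6] yaw 14.3 w 51.37398352794272 [-0.4 -0.   0.1] [-0.43  0.49  0.06  1.56 -0.03  1.09 -0.12]
rel cm [-1.47 -0.02 19.06]
```

>>> jog_arm(series=[[0.2, -1.15, 0.05, 0, 0], [0.2, 0, 0, 4, 0], [0.2, 0, 0, 5, 0], [0.2, 0, 0, 5, 0], [0.2, 0, 0, 3, 0], [0.2, 0, 0, 1.5, 0], [0.2, 0, 0, 0.4, 0], [0.2, 0, 0, 0, 0]])

```text
time: 30.0
tool_pos: [642.9, 207.6, 20.0]
eef_rot: [1.924, 2.482, 0.002]
ft_force: [-0.7, 0.0, 0.3]
grip_width: 51.5
grasp_force: 0.0
```

```bash
python3 st.py 642 205.5 16.5
```

```text
30.0 [642.9 207.6  20. ] yaw 14.44 w 51.4868507211978 [-0.7  0.   0.3] [-0.4   0.69  0.04  1.7  -0.04  0.76 -0.09]
rel cm [-0.18 -0.14  0.35]
```

>>> jog_arm(series=[[0.2, -0.17, -0.14, 0.35, 0], [0.2, 0, 0, 0, 0], [-1, 0, 0, 0, 0], [-1, 0, 0, 0, 0], [-1, 0, 0, 0, 0], [-1, 0, 0, 0, 0], [-1, 0, 0, 0, 0], [-1, 0, 0, -1, 0]])

```text
time: 30.8
tool_pos: [639.8, 205.9, 24.7]
eef_rot: [-1.922, -2.483, 0.003]
ft_force: [0.1, -0.6, -0.5]
grip_width: 24.9
grasp_force: 39.3
```

>>> jog_arm(series=[[-1, 0, 0, -4, 0], [-1, 0, 0, -5, 0], [-1, 0, 0, -4, 0], [-1, -3.9, -0.2, 0, 0], [-1, -3.9, -0.2, 0, 0], [-1, -3.9, -0.2, 0, 0], [-1, -3.9, -0.2, 0, 0], [-1, -3.8, -0.1, 0, 0]])

```text
time: 31.6
tool_pos: [680.6, 14.4, 155.8]
eef_rot: [-1.923, -2.484, 0.0]
ft_force: [0.1, 0.1, -1.1]
grip_width: 24.5
grasp_force: 39.4
```

>>> jog_arm(series=[[-1, 0, 0, 0, 0], [-1, 0, 0, 0, 0], [-1, 0, 0, 0, 0]])

```text
time: 31.9
tool_pos: [680.4, 17.9, 155.5]
eef_rot: [-1.92, -2.485, -0.001]
ft_force: [0.5, 0.3, -0.7]
grip_width: 24.7
grasp_force: 39.4
```

```bash
python3 st.py 680.7 15.5 80; python3 lid.py 680 15 130 200 90 wrist green;python3 - <<'E'
from h import *
c=arm.camera_info("wrist"); p,d=arm.grab_frame("wrist"); h=hsv(p);P=cloud(c,d,(h[...,0]>45)&(h[...,0]<80)&(h[...,1]>110)); P=P[(P[:,2]>52)&(P[:,2]<60)&(np.linalg.norm(P[:,:2]-[680,15],axis=1)<60)]
print(len(P))
if len(P)>9:
    # circle fit of outer edge: max-distance arc along tool directions
    from scipy.optimize import least_squares
    r=np.hypot(*(P[:,:2]-[680.7,15.5]).T); print(np.percentile(r,[0,5,50,95,100]))
    s=least_squares(lambda q:np.hypot(P[:,0]-q[0],P[:,1]-q[1])-43.2,[680,15]); print(s.x,np.std(s.fun))
E
```

```text
31.9 [680.4  17.9 155.5] yaw 14.6 w 24.680581236870438 [ 0.5  0.3 -0.7] [-0.14  0.54  0.08  1.6  -0.05  1.    0.21]
rel cm [-0.25 -0.03  7.55]
13142 z [149.3 150.3 175.6] rect [681.6  18.3  95.7  93.9 -24.3] slope [-0.0009 -0.0001] circ ((680.9661865234375, 17.082027435302734), 48.953128814697266)
stub 2646 [176.6 180.6] ((679.3056640625, 24.089162826538086), 25.977876663208008)
515
[38.96118244 39.61698489 42.25009917 44.54844948 45.25886865]
[681.895555    14.56194753] 1.457322094196467
```

Both estimates of the round tub agree within 1.5 mm: (680.7,15.5) and (681.9,14.6). I'll aim for (681,15).

>>> jog_arm(series=[[-1, -0.28, 0, 3, 0], [-1, 0, 0, 3, 0], [-1, 0, 0, 1.5, 0], [-1, 0, 0, 0, 0], [-1, 0, 0, 0, 0], [-1, 0, 0, 0, 0]])

```text
time: 32.6
tool_pos: [682.7, 13.8, 82.3]
eef_rot: [1.922, 2.483, 0.003]
ft_force: [0.4, 0.0, -1.0]
grip_width: 24.2
grasp_force: 39.4
```

```bash
python3 st.py 681 15 65
```

```text
32.6 [682.7  13.8  82.3] yaw 14.52 w 24.190526953706033 [ 0.4  0.  -1. ] [-0.13  0.62  0.07  1.65 -0.06  0.87  0.22]
rel cm [ 0.16 -0.14  1.73]
```

>>> jog_arm(series=[[-1, 0.14, -0.13, 0.8, 0], [-1, 0, 0, 0.5, 0], [-1, 0, 0, 0.3, 0], [-1, 0, 0, 0.1, 0], [-1, 0, 0, 0, 0], [-1, 0, 0, 0, 0]])

```text
time: 33.2
tool_pos: [679.4, 14.6, 64.7]
eef_rot: [-1.923, -2.483, 0.0]
ft_force: [-3.9, 0.0, 7.8]
grip_width: 24.6
grasp_force: 40.0
```

>>> jog_arm(series=[[-0.2, 0, 0, 0, 0], [0, 0, 0, 0, 0], [0.2, 0, 0, 0, 0], [0.2, 0, 0, 0, 0], [0.2, 0, 0, -3, 0], [0.2, 0, 0, -5, 0], [0.2, 2.5, 0, -5, 0], [0.2, 0, 0, -2, 0]])

```text
time: 34.0
tool_pos: [675.9, 39.9, 213.4]
eef_rot: [1.917, 2.485, 0.011]
ft_force: [0.1, 2.1, 0.5]
grip_width: 51.3
grasp_force: 0.0
```

>>> jog_arm(series=[[0.2, 0, 0, 0, 0], [0.2, 0, 0, 0, 0], [0.2, 0, 0, 0, 0]])

```text
time: 34.3
tool_pos: [673.2, 35.4, 206.2]
eef_rot: [-1.923, -2.481, 0.004]
ft_force: [0.6, 0.3, 0.2]
grip_width: 51.5
grasp_force: 0.0
```

```bash
python3 lid.py 681 15 45 100 90 wrist green; python3 st.py
```

```text
5086 z [58.3 59.5 73.5] rect [681.2  14.2  95.1  95.  -20.5] slope [0.0005 0.0013] circ ((680.2268676757812, 13.765115737915039), 48.55497360229492)
stub 473 [85.7 86.6] ((680.2947998046875, 13.864153861999512), 12.836256980895996)
34.35 [673.2  35.4 206.1] yaw 14.45 w 51.06329091463396 [ 0.1  0.4 -1. ] [-0.17  0.49  0.09  1.57 -0.05  1.09  0.17]
```

The green lid's plate top is at 59.5 and level, so it's seated. One final check over all of it from the side and top cameras.

```bash
python3 lid.py 495 -386 45 100 70 side orange; python3 lid.py 621 -202 75 140 75 side blue; python3 - <<'E'
from h import *
q,_=arm.grab_frame("side"); p,_=arm.grab_frame("top")
cv2.imwrite("pics/fin.png",np.hstack([cv2.resize(q[90:290,120:320],(400,400)),cv2.resize(p[70:220,100:420],(400,188)).repeat(1,0) if 0 else cv2.copyMakeBorder(cv2.resize(p[70:230,250:410],(400,400)),0,0,0,0,0)]))
c=arm.camera_info("top"); 
for n in("shaker","vial"):
    r=arm.pinpoint(n,"side")[:1]; print(n,[x["position"] for x in r])
E
```

```text
335 z [50.3 61.9 77.9] rect [ 497.6 -382.6   92.    91.   -83.4] slope [ 0.0095 -0.0236] circ ((498.58489990234375, -381.2626953125), 61.71886444091797)
stub 25 [87.4 89.8] ((501.687255859375, -386.2188415527344), 16.46116828918457)
407 z [ 87.9  93.9 107.3] rect [ 624.2 -197.7  115.5   74.3    8. ] slope [ 0.0111 -0.0266] circ ((624.407958984375, -197.81149291992188), 64.41543579101562)
stub 34 [119.7 121.7] ((625.9934692382812, -197.99078369140625), 15.909104347229004)
shaker [[245.3, 239.5]]
vial [[197.7, 257.8]]
```

View pics/fin.png

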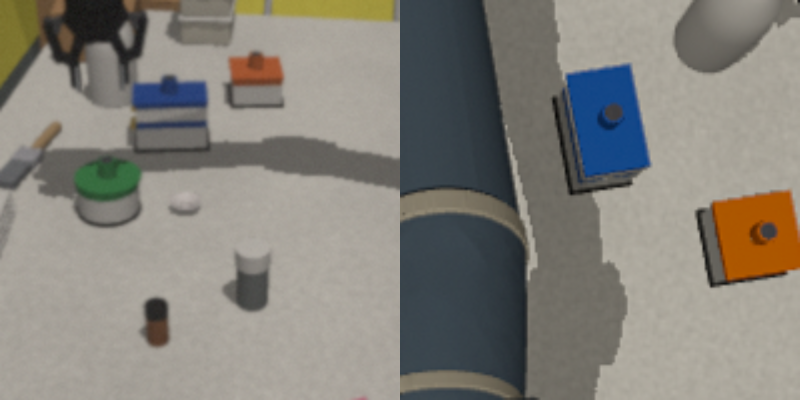

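All three tubs show closed and level. The shaker and vial are standing where they were, and the gripper is clear.

```bash
python3 -c "
from plant import arm
print(arm.finish_job())"
```

```text
the job is handed in; nothing more can be done
None
```

I handed the job in at about 35 s of the 128 s allowed: the tier sits flush on the oblong tub with its blue lid on, the orange and green lids measured seated and level, and the shaker and vial were not touched.

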